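Clear the tube block's cover and hold it open at 60 degrees

TASK

A white reagent bottle has been left standing on the closed cover of the tube block: take it off and stand it upright in the empty shallow tray. Then lift the cover by its ball knob to 60 degrees open and keep holding it steadily there, so that a colleague can reach the tube wells below; the cover falls shut if let go, so your program finishes while still holding it. Leave the other things on the bench where they are.

Things in the scene. Friction and masses are not known exactly. Their poses are not given: they have to be found in the camera images.
- tube_block: White case of a tube block, 130 mm deep (x) x 160 mm wide (y), 70 mm high without its cover, fixed to the bench. Origin: centre of its underside. Its own -x is the front, which faces the robot (turned up to 0.2 rad); the cover's knob is at the front, the hinge runs along its own y at the rear (+x) top edge.
- cover (a joint): Opening angle of the cover, rad: 0 closed and level, grows as the front edge rises; stop at 1.40. 60 degrees is 1.047. The cover is a grey plate 130 x 160 mm, 10 mm thick (underside 70 mm, top 80 mm above the bench when closed), 0.24 to 0.39 kg, on an easy hinge without spring or stay: it falls shut when let go.
- cover_knob (a point): Centre of the black ball knob, 26 mm in diameter, on a 10 mm stem out of the middle of the cover's front edge: 40 mm beyond that edge, 75 mm above the bench when closed, 220 mm at 60 degrees. It lies 170 mm from the hinge axis along the cover and 5 mm above it square to the cover. Free space round it but for the stem. It turns with the cover; the ball can turn between gripping fingers.
- cover_hinge (a point): Middle of the hinge axis: on the rear top edge of the case, 70 mm above the bench, 65 mm behind the block's origin. The point turns with the cover.
- bottle: White plastic reagent bottle with white ribbed screw cap, 52 mm in diameter, 112 mm tall, 0.09 to 0.18 kg; its straight round body can be gripped (from about 15 to 75 mm above its underside). Origin: centre of its underside. It starts upright on the closed cover, so its underside is 80 mm above the bench.
- tray: Empty white square tray, 120 x 120 mm outside, rim 22 mm high, walls and floor 4 mm, fixed to the bench. Origin: centre of its underside; its floor is 4 mm above that.
- petri_0: Bystander: petri dish, 60 mm in diameter, 14 mm high, loose. Origin: centre of its underside.
- timer: Bystander: countdown timer, 70 x 62 x 18 mm, loose. Origin: centre of its underside.
- amber_bottle: Bystander: brown reagent bottle with black cap, 64 mm in diameter, 137 mm tall, loose. Origin: centre of its underside.
- roll: Bystander: roll of paper tape, 86 mm across, 19 mm high, lying flat, loose. Origin: centre of its underside.
Not all that is in view belongs to the job. Leave any green or purple look-alike of the bottle alone.

How it is judged (in metres and radians):
On the way, in this order (a step that is already met when the one before it is completed fails the run):
1. the bottle stands upright in the tray, let go, with the cover closed (x of bottle in the frame of tray between -0.04 and 0.04 m and y of bottle in the frame of tray between -0.04 and 0.04 m and z of bottle in the frame of tray between -0.004 and 0.012 m and angle between bottle's own z axis and vertical below 0.1 rad and linear speed of bottle below 0.03 m/s and contact force between bottle and the arm below 0.1 N and contact force between bottle and the fingers below 0.1 N and value of joint cover below 0.1 rad), for 0.2 s.
2. the cover is held by its knob at 60 degrees (value of joint cover between 0.942 and 1.152 rad and velocity of joint cover between -0.05 and 0.05 rad/s and contact force between cover and the fingers above 0.5 N and distance between the grasp point and cover_knob below 0.045 m), for 0.5 s.
At the end, for the whole second after the job is handed in: Fingers hold the cover still at 60 degrees (within 6: 0.942 to 1.152 rad, under 0.05 rad/s, finger force over 0.5 N, TCP within 45 mm of the knob); the bottle stands upright (0.1 rad) on the tray floor, within 40 mm of its centre along each side, at rest and untouched by the robot (all of step 2 and x of bottle in the frame of tray between -0.04 and 0.04 m and y of bottle in the frame of tray between -0.04 and 0.04 m and z of bottle in the frame of tray between -0.004 and 0.012 m and angle between bottle's own z axis and vertical below 0.1 rad and linear speed of bottle below 0.03 m/s and contact force between bottle and the arm below 0.1 N and contact force between bottle and the fingers below 0.1 N); the arm keeps its last pose, push and grip.
It fails at once if the bottle is tipped over or dropped (tilted beyond 0.6 rad or faster than 1.2 m/s) (angle between bottle's own z axis and vertical above 0.6 rad or linear speed of bottle above 1.2 m/s).
It fails at once if the petri dish is pushed more than 30 mm or tipped (distance of petri_0 from where it was at the start of the episode above 0.03 m or angle between petri_0's own z axis and vertical above 0.5 rad).
It fails at once if the timer is pushed more than 30 mm or tipped (distance of timer from where it was at the start of the episode above 0.03 m or angle between timer's own z axis and vertical above 0.5 rad).
It fails at once if the amber bottle is pushed more than 30 mm or tipped (distance of amber_bottle from where it was at the start of the episode above 0.03 m or angle between amber_bottle's own z axis and vertical above 0.5 rad).
It fails at once if the roll is pushed more than 30 mm or tipped (distance of roll from where it was at the start of the episode above 0.03 m or angle between roll's own z axis and vertical above 0.5 rad).
It also fails if it takes over 58 s, if anything falls off the work surface, if the arm or the gripper's body presses on something with over 40 N, if the wrist force passes 120 N, or if a joint passes its speed limit or range.

ROBOT

A 6-joint arm with a two-finger parallel gripper is mounted at the origin on a cart in front of the work surface, level with it; the furniture and walls round the work are solid. World frame = base frame: x ahead of the robot, y to its left, z up, the work surface at z = 0. Lengths are in mm, angles in rad, forces in N, time in s.
With the tool pointing down it reaches from about 300 to 775 mm from the base axis. Payload 14.6 kg.
Tool frame: the origin (TCP) lies between the finger pads, 19 mm behind the fingertips; this is the grasp point; z points along the fingers, y is the line along which they close (so a half turn about z gives the same grasp; the last joint's range is limited). The gripper opens to 85 mm and grips with 20 to 120 N. Pads are 22 mm wide; open, the fingers measure 114 mm over their backs; the gripper's body (76 mm by 85 mm) begins 54 mm behind the grasp point. The pads swing forward as they close: fully open they stand 13 mm farther back than shut.
Start: joints at [1.096, 0.3, 1.521, -0, 1.321, -0.067], TCP at [218.121, 504.889, 249.981] pointing down, gripper open.
Joint ranges: [-3.03, 3.03], [-0.79, 2.21], [0.23, 2.52], [-1.04, 4.18], [0, 3.07], [-2.55, 2.55]. Speed limits (rad/s): [2.22, 2.22, 2.57, 3.14, 3.14, 3.14].

INTERFACE

Orientations are given as [roll, pitch, yaw] about the fixed x, y, z axes, in that order (R = Rz(yaw) Ry(pitch) Rx(roll)).
In Python, from workcell import bot gives the robot as it stands.
- The arm moves only by the shell command python3 -m crank 'ROWS' [FORCE]. ROWS is JSON, a list of rows, each a list of 7 numbers: the opening, from 0 (shut) to 1 (fully open), then the shift along the world's x, y, z in m, then the turn, a rotation vector about the world's x, y, z in degrees. A call has 1 to 20 rows; each row shifts and turns the commanded pose from where the row before left it; what a row does not reach is not made up. A row lasts 1/8 s, in which the tool goes at most 62.5 mm and 10.7 degrees, less where a joint would pass 70% of its speed; a pose out of reach is approached as far as the arm can. A call with a gripper value outside its range is refused whole. The fingers move at their own pace and stop on an object; FORCE is the grip in N (left out, the last holds). Time passes only in rows, so rows that do not move let the fingers close. It gives the time, the measured TCP pose, the force, the opening and the grip force at its end, in the units of the state.
- bot.sense(): the state, without advancing time (a new reading comes with each control period).
- bot.capture(name): name is "scene" or "top" or "wrist"; returns a dict with "pixels" (480x640x3 uint8, blue, green, red), "vertical_fov" (degrees; the focal length in pixels is half the picture's height over the tangent of half this angle, whatever the lens; pixels are square), "cx", "cy" (the principal point, pixels), "k1" (the pictures are not rectified: a ray, as slopes to the right and down, at radius r is drawn at 1 + k1 r^2 times it, then the intrinsics apply), "position" and "rotation" of the camera in the world; the wrist camera has in their place "mount" (4x4, takes a point from camera to tool coordinates, whose origin is the TCP and whose axes are the flange's). Camera axes: x right, y down, z forward; pixel columns grow to the right and rows downward; lengths in mm; the calibration is good to about 2 mm. A picture is of the moment at which its call begins: read the wrist's pose just before it. There is no depth.
- bot.close_job(): hands the job in; it is judged then, once.
The state is a dict: "time": time; "qpos": joint angles; "qvel": joint speeds; "effort": joint torques, N m; "position": TCP position; "tcp_rot": TCP orientation; "force": force on the tool from outside, world axes, zero at the start; "ft_torque": the same for the moment, N m; "finger_gap": opening from 0.0 (shut) to 1.0 (fully open); "gripper_force": force on a finger pad.
Only numpy, scipy, OpenCV 4.12 (cv2) and the standard library are available. Lean on these libraries where they do the work, as an engineer would, in place of code of your own. Each camera call takes 0.05 s, during which the arm holds its last target. There are 200 camera calls.

## Working session

There is one attempt and no reset: what is moved stays moved. The work goes in short steps, Python scripts to look and compute and a shell command to move; the robot and the scene stay as the last step left them, time stands still between calls to the robot, and variables do not carry over. Pictures are saved under pics/ and viewed, at most 13 in all, crops included, and the job is handed in when it is done.

```bash
mkdir -p pics; ls; cat > h.py <<'E'
import numpy as np,cv2,pickle
from scipy.spatial.transform import Rotation as R
from workcell import bot
def cap(name,fn=None):
    s=bot.sense(); c=dict(bot.capture(name))
    if 'mount' in c:
        T=np.eye(4); T[:3,:3]=R.from_euler('xyz',s['tcp_rot']).as_matrix() if np.size(s['tcp_rot'])==3 else np.array(s['tcp_rot']).reshape(3,3); T[:3,3]=s['position']
        M=T@np.array(c['mount']); c['position']=M[:3,3]; c['rotation']=M[:3,:3]
    c['rotation']=np.array(c['rotation'])
    if c['rotation'].size==3: c['rotation']=R.from_euler('xyz',c['rotation']).as_matrix()
    c['position']=np.array(c['position'])
    if fn: cv2.imwrite('pics/'+fn+'.png',c['pixels']); pickle.dump(c,open(fn+'.pkl','wb'))
    return c
def ray(c,u,v):
    f=240/np.tan(np.radians(c['vertical_fov'])/2)
    K=np.array([[f,0,c['cx']],[0,f,c['cy']],[0,0,1.]])
    p=cv2.undistortPoints(np.array([[[u,v]]],float),K,np.array([c['k1'],0,0,0,0.]))[0,0]
    d=c['rotation']@np.array([p[0],p[1],1]); return d/np.linalg.norm(d)
def plane(c,u,v,z):
    d=ray(c,u,v); return c['position']+d*(z-c['position'][2])/d[2]
def tri(c1,p1,c2,p2):
    d1,d2=ray(c1,*p1),ray(c2,*p2); a=np.linalg.lstsq(np.c_[d1,-d2],c2['position']-c1['position'],rcond=None)[0]
    A,B=c1['position']+a[0]*d1,c2['position']+a[1]*d2; return (A+B)/2,np.linalg.norm(A-B)
E
python3 - <<'E'
from h import *
print(bot.sense())
for n in('scene','top'):
    c=cap(n,n+'0'); print(n,c['position'],c['rotation'],c['vertical_fov'],c['k1'])
E
```

```text
pics
{'time': 0.0, 'qpos': array([ 1.09638359e+00,  3.00492085e-01,  1.52159714e+00, -8.77705351e-08,
        1.32069655e+00, -6.65867017e-02]), 'qvel': array([-1.32185160e-03,  8.43010712e-05,  1.41541262e-03,  7.25884536e-04,
       -5.45556853e-04, -1.68238785e-03]), 'effort': array([ 5.28824858e-04, -5.43517613e+01, -3.61776817e+01, -7.20779963e-05,
        4.16857234e-03,  8.07237370e-07]), 'position': array([218.03498681, 504.7007449 , 249.40299814]), 'tcp_rot': array([-3.14040218e+00, -7.93019177e-05,  2.73376660e+00]), 'force': array([ 0.75656092,  0.22595162, -0.14787024]), 'ft_torque': array([-0.00058651,  0.01229827, -0.00753197]), 'gripper_force': 0.0, 'finger_gap': 1.0028984691828353}
scene [-477.17699205 -923.88658329  789.77985674] [[ 0.72405381 -0.31181105  0.61523975]
 [-0.68955489 -0.34809002  0.63509636]
 [ 0.01612875 -0.88408552 -0.46704674]] 54.8272055021077 -0.0400446413392032
top [ 337.38293386   41.1848153  1598.18458963] [[ 0.01607673 -0.99553657  0.09299723]
 [-0.99984987 -0.01660797 -0.0049413 ]
 [ 0.00646374 -0.09290382 -0.99565411]] 47.92455909058776 -0.07401891275919255
```

View pics/scene0.png

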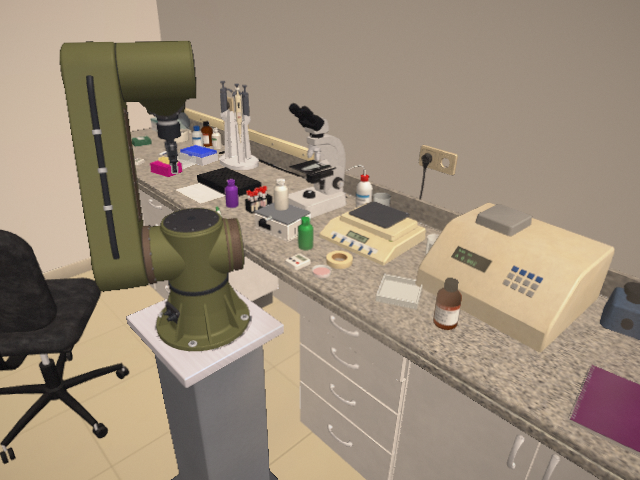

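View pics/top0.png

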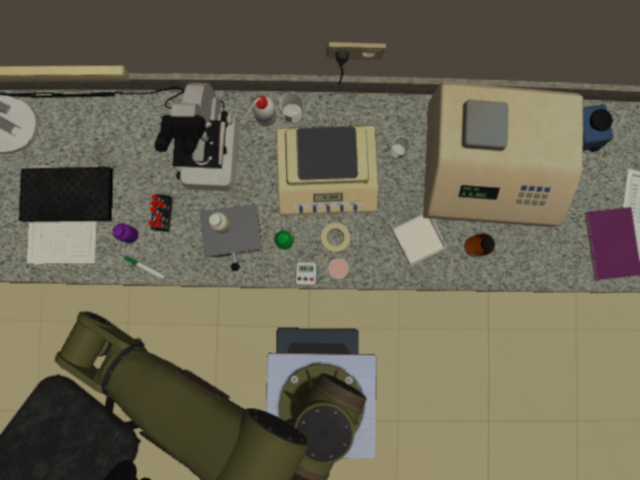

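The scene view has the bottle at (281,195) on the cover, the knob near (265,225) and the tray near (400,290). The top view has the cap at (218,221), knob (235,267), cover (231,230) and tray (419,238). The green bottle at (284,239) stands between the block and the tray. I'll crop both views closer.

```bash
python3 - <<'E'
from h import *
a=pickle.load(open('scene0.pkl','rb')); b=pickle.load(open('top0.pkl','rb'))
A=cv2.resize(a['pixels'][170:310,230:430],None,fx=4,fy=4,interpolation=2)[:280*2,:800]
A1=cv2.resize(a['pixels'][170:245,240:320],None,fx=5,fy=5,interpolation=2)
A2=cv2.resize(a['pixels'][265:315,365:435],None,fx=5,fy=5,interpolation=2)
B1=cv2.resize(b['pixels'][195:280,190:270],None,fx=5,fy=5,interpolation=2)
W=np.zeros((600,800,3),np.uint8); 
W[:375,:400]=A1; W[:425,400:]=B1; W[375:600,:350]=A2[:225]
cv2.imwrite('pics/crop.png',W)
for n,uv,z in[('knob',(235,267),75),('cap',(218,221),192),('tray',(419,238),22),('green',(284,239),60),('amber',(480,245),100),('roll',(336,237),19),('petri',(339,268),14),('timer',(306,273),18)]+[('cov',p,80) for p in[(201,210),(257,206),(261,250),(205,255)]]: print(n,plane(b,*uv,z).round())
E
```

```text
knob [397. 248.  75.]
cap [512. 281. 192.]
tray [ 493. -283.   22.]
green [480. 112.  60.]
amber [ 468. -440.  100.]
roll [492. -39.  19.]
petri [401. -49.  14.]
timer [385.  48.  18.]
cov [557. 349.  80.]
cov [571. 190.  80.]
cov [446. 175.  80.]
cov [429. 333.  80.]
```

View pics/crop.png

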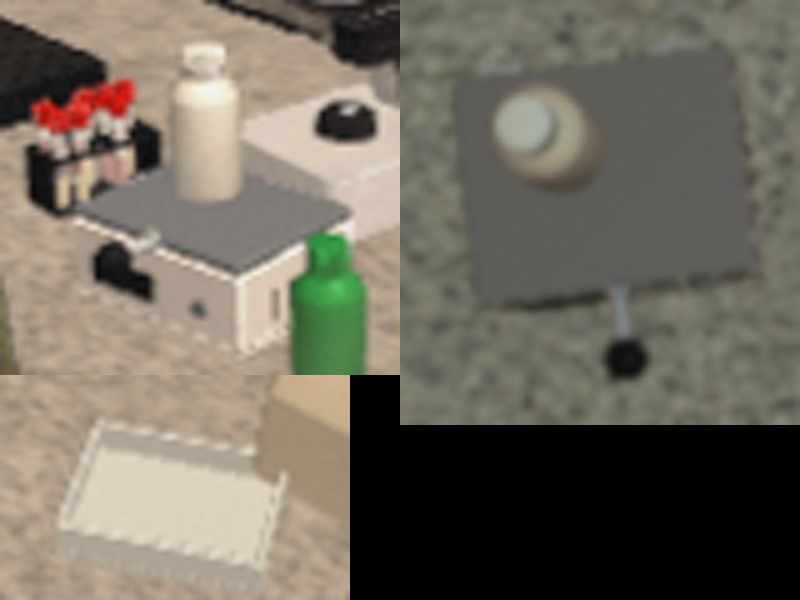

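The crop shows the bottle clearly on the rear-left of the cover, the cap top at scene (281,180) and top (215,220), and the ball knob at scene (262.4,222.6) and top (235.2,266.4). Triangulating these next.

```bash
python3 - <<'E'
from h import *
a=pickle.load(open('scene0.pkl','rb')); b=pickle.load(open('top0.pkl','rb'))
print('cap',tri(a,(281,180.8),b,(215.5,220)))
print('knob',tri(a,(262.4,222.6),b,(235.2,266.4)))
# tray outline by brightness in top and rims
im=b['pixels'][195:280,380:455]; hsv=cv2.cvtColor(im,40)
m=((hsv[...,2]>150)&(hsv[...,1]<45)).astype(np.uint8)
c=max(cv2.findContours(m,0,2)[0],key=cv2.contourArea); r=cv2.minAreaRect(c); print(r)
bx=cv2.boxPoints(r)+[380,195]; print(bx); P=np.array([plane(b,*p,22) for p in bx]); print(P.round(1),P.mean(0),np.linalg.norm(np.diff(P,axis=0),axis=1))
sc=[(385,274.4),(422,286),(417,304),(378,295)]
for p in sc:print([ (tri(a,p,b,q)[0].round(),round(tri(a,p,b,q)[1])) for q in bx if tri(a,p,b,q)[1]<15])
# green, amber bottles
E
```

```text
cap (array([515.48602987, 287.64488227, 187.86855772]), np.float64(0.8018068303601639))
knob (array([397.63547926, 248.50619489,  73.4628287 ]), np.float64(2.1832423236727068))
((38.000003814697266, 43.5), (39.35479736328125, 36.224300384521484), 63.43495178222656)
[[393.00000381 228.99999619]
 [425.40000534 212.79999924]
 [443.00000381 248.00000381]
 [410.60000229 264.19999695]]
[[ 518.2 -206.2   22. ]
 [ 568.1 -302.5   22. ]
 [ 464.5 -354.3   22. ]
 [ 415.3 -258.2   22. ]] [ 491.51224914 -280.27818193   22.        ] [108.4639044  115.88085615 107.92610433]
[(array([ 518., -206.,   23.]), 0)]
[(array([ 571., -307.,    6.]), 2)]
[(array([ 467., -358.,   17.]), 7)]
[(array([ 417., -260.,   21.]), 3)]
```

```bash
python3 -m crank '[[1,0.03,-0.022,0.003,0,0,0],[1,0.03,-0.022,0.003,0,0,0],[1,0.03,-0.022,0.003,0,0,0],[1,0.03,-0.022,0.003,0,0,0],[1,0.03,-0.022,0.003,0,0,0],[1,0.03,-0.022,0.003,0,0,0],[1,0.03,-0.022,0.003,0,0,0],[1,0.03,-0.022,0.003,0,0,0],[1,0.03,-0.022,0.003,0,0,0],[1,0.03,-0.022,0.003,0,0,0],[1,0,0,0,0,0,0],[1,0,0,0,0,0,0]]'; python3 - <<'E'
from h import *
c=cap('wrist','w1'); print(c['position'],c['rotation'].round(2))
E
```

```text
time: 1.6
position: [517.7, 285.1, 279.6]
tcp_rot: [-3.141, -0.001, 2.734]
force: [-0.2, -1.0, -0.1]
finger_gap: 1.002
gripper_force: 0.0
[452.28128023 313.16299943 403.24957443] [[ 0.4   0.88  0.26]
 [ 0.92 -0.38 -0.11]
 [-0.    0.28 -0.96]]
```

View pics/w1.png

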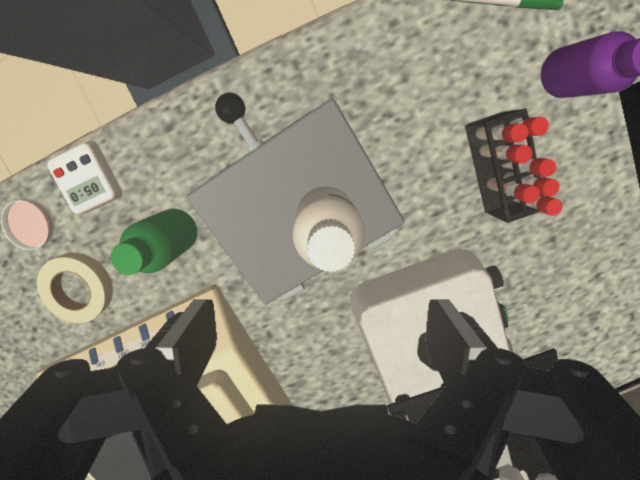

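The wrist view shows the cap at (331,247), the knob at (230,108), and nothing near the bottle where the fingers will descend.

```bash
python3 - <<'E'
from h import *
a=pickle.load(open('scene0.pkl','rb')); b=pickle.load(open('top0.pkl','rb')); w=pickle.load(open('w1.pkl','rb'))
print('cap',plane(w,331,247,190),tri(w,(331,247),a,(281,180.8)),tri(w,(331,247),b,(215.5,220)))
print('knob',plane(w,230,108,75),tri(w,(230,108),a,(262.4,222.6)),tri(w,(230,108),b,(235.2,266.4)))
for p in[(333,99),(403,220),(267,303),(189,198)]: print(plane(w,*p,80).round())
E
```

```text
cap [515.69072374 292.55883297 190.        ] (array([517.90643987, 291.56668049, 185.75170325]), np.float64(2.1360191072823533)) (array([517.83692218, 290.56183957, 177.88733887]), np.float64(3.279241021676912))
knob [398.69312817 250.19490161  75.        ] (array([397.97993267, 250.04495635,  72.82038581]), np.float64(0.8934864749375987)) (array([398.19046874, 248.7389423 ,  68.94880482]), np.float64(1.1350439627906175))
[428. 335.  80.]
[551. 353.  80.]
[577. 201.  80.]
[454. 181.  80.]
```

```bash
python3 -m crank '[[1,-0.001,0.005,-0.024,0,0,0],[1,0,0,-0.024,0,0,0],[1,0,0,-0.024,0,0,0],[1,0,0,-0.022,0,0,0],[1,0,0,-0.02,0,0,0],[1,0,0,-0.02,0,0,0],[1,0,0,0,0,0,0]]' 40; python3 -m crank '[[0.5,0,0,0,0,0,0],[0.5,0,0,0,0,0,0],[0.5,0,0,0,0,0,0],[0.4,0,0,0,0,0,0],[0.4,0,0,0,0,0,0],[0.4,0,0,0,0,0,0]]' 40
```

```text
time: 2.52
position: [516.0, 290.3, 144.8]
tcp_rot: [-3.14, -0.002, 2.735]
force: [0.4, -0.7, 0.5]
finger_gap: 1.001
gripper_force: 0.0
time: 3.28
position: [517.4, 290.1, 147.3]
tcp_rot: [3.14, 0.001, 2.734]
force: [-1.1, -0.3, 6.0]
finger_gap: 0.578
gripper_force: 40.8
```

```bash
python3 -m crank '[[0.4,0,0,0.01,0,0,0],[0.4,0,0,0.02,0,0,0],[0.4,0,0,0.025,0,0,0],[0.4,0,0,0.03,0,0,0],[0.4,0,0,0.03,0,0,0],[0.4,0,0,0.03,0,0,0],[0.4,0,0,0.015,0,0,0],[0.4,0,0,0,0,0,0],[0.4,0,0,0,0,0,0]]'; python3 - <<'E'
from h import *
c=cap('wrist','w2'); cap('scene','s2')
W=np.hstack([c['pixels'][160:460,140:540],cv2.resize(pickle.load(open('s2.pkl','rb'))['pixels'][120:270,200:400],None,fx=2,fy=2)]); cv2.imwrite('pics/lift.png',W)
E
```

```text
time: 4.4
position: [516.9, 289.7, 304.7]
tcp_rot: [-3.14, -0.001, 2.734]
force: [0.6, -1.1, -1.7]
finger_gap: 0.577
gripper_force: 41.7
```

View pics/lift.png

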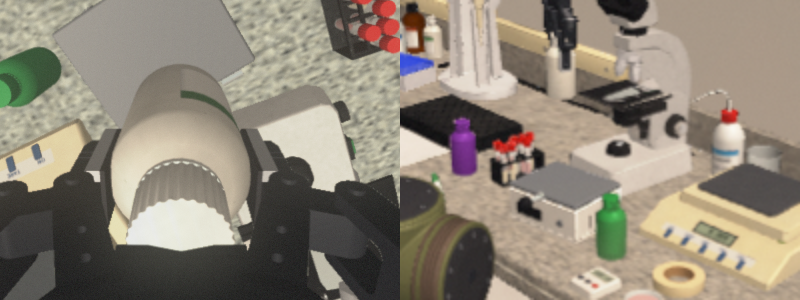

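The bottle is held upright with its cap clear of the palm, and the cover is clear. Next I check the gap to the big instrument next to the tray.

```bash
python3 - <<'E'
from h import *
b=pickle.load(open('top0.pkl','rb')); a=pickle.load(open('scene0.pkl','rb'))
for p in[(426,216),(430,200),(434,90),(565,222)]: print(plane(b,*p,0).round(),plane(b,*p,150).round())
print(tri(b,(465,102),a,(477,217)))
E
```

```text
[ 562. -309.    0.] [ 541. -276.  150.]
[ 610. -321.    0.] [ 585. -287.  150.]
[ 955. -337.    0.] [ 897. -302.  150.]
[ 551. -737.    0.] [ 531. -664.  150.]
(array([ 829.56434635, -350.73537701,  182.7486761 ]), np.float64(66.4782823328446))
```

```bash
python3 -m crank '[[0.4,-0.002,-0.02,0,0,0,0],[0.4,-0.002,-0.03,0,0,0,0],[0.4,-0.002,-0.03,0,0,0,0],[0.4,-0.002,-0.03,0,0,0,0],[0.4,-0.002,-0.035,0,0,0,0],[0.4,-0.002,-0.035,0,0,0,0],[0.4,-0.002,-0.035,0,0,0,0],[0.4,-0.002,-0.035,0,0,0,0],[0.4,-0.002,-0.035,0,0,0,0],[0.4,-0.002,-0.035,0,0,0,0],[0.4,-0.002,-0.035,0,0,0,0],[0.4,-0.002,-0.035,0,0,0,0],[0.4,-0.002,-0.035,0,0,0,0],[0.4,-0.002,-0.035,0,0,0,0],[0.4,-0.002,-0.03,0,0,0,0],[0.4,-0.002,-0.03,0,0,0,0],[0.4,0,-0.02,0,0,0,0],[0.4,0,-0.015,0,0,0,0],[0.4,0,0,0,0,0,0],[0.4,0,0,0,0,0,0]]'; python3 - <<'E'
from h import *
c=cap('wrist','w3'); print(bot.sense()['qpos'].round(2))
E
```

```text
time: 7.0
position: [485.2, -264.5, 306.0]
tcp_rot: [3.141, -0.0, 2.734]
force: [0.8, -0.1, -0.7]
finger_gap: 0.581
gripper_force: 41.8
[-0.57  0.27  1.43  0.    1.44 -1.73]
```

View pics/w3.png

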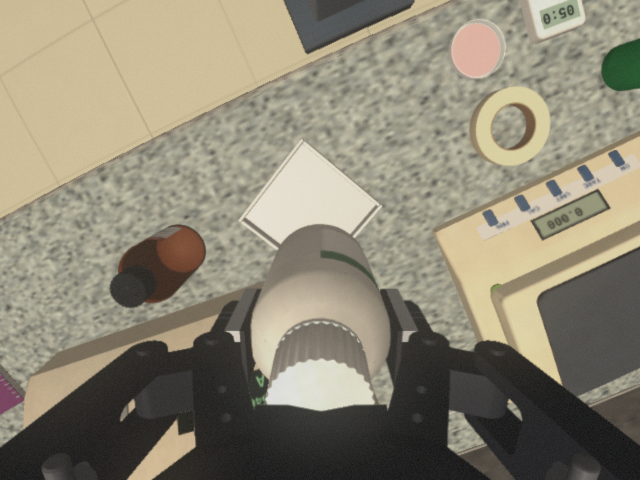

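The wrist view shows the tray's three visible rim corners at (302,140), (381,207) and (240,219), with the bottle still upright in the fingers.

```bash
python3 - <<'E'
from h import *
c=pickle.load(open('w3.pkl','rb')); b=pickle.load(open('top0.pkl','rb'))
P=[plane(c,*p,22) for p in[(302,140),(381,207),(240,219)]]; print(np.round(P),(P[1]+P[2])/2,np.linalg.norm(P[1]-P[2]))
for p,q in zip([(302,140),(381,207),(240,219)],[(410.6,264.2),(393,229),(443,248)]): print(tri(c,p,b,q))
E
```

```text
[[ 415. -257.   22.]
 [ 520. -204.   22.]
 [ 468. -360.   22.]] [ 493.71970171 -281.76664774   22.        ] 163.9921384477351
(array([ 415.23338454, -256.75610692,   29.01925862]), np.float64(0.5970520457930223))
(array([ 517.15839233, -204.68928863,   31.62911307]), np.float64(0.1732130690793642))
(array([ 456.36112714, -329.71485942,  120.44574963]), np.float64(0.40226749207274265))
```

```bash
python3 -m crank '[[0.4,0.003,-0.006,-0.02,0,0,0],[0.4,0.001,-0.005,-0.03,0,0,0],[0.4,0,0,-0.035,0,0,0],[0.4,0,0,-0.035,0,0,0],[0.4,0,0,-0.035,0,0,0],[0.4,0,0,-0.03,0,0,0],[0.4,0,0,-0.02,0,0,0],[0.4,0,0,-0.015,0,0,0],[0.4,0,0,-0.008,0,0,0],[0.4,0,0,0,0,0,0],[0.4,0,0,0,0,0,0]]'
```

```text
time: 8.43
position: [489.5, -276.2, 78.7]
tcp_rot: [-3.141, 0.001, 2.734]
force: [0.1, 0.2, -1.7]
finger_gap: 0.582
gripper_force: 41.8
```

```bash
python3 -m crank '[[0.4,0,0,-0.003,0,0,0],[0.4,0,0,-0.002,0,0,0],[0.4,0,0,0,0,0,0],[0.4,0,0,0,0,0,0]]'; python3 -m crank '[[0.4,0,0,-0.002,0,0,0],[0.4,0,0,0,0,0,0],[0.4,0,0,0,0,0,0]]';  python3 -m crank '[[0.4,0,0,-0.002,0,0,0],[0.4,0,0,0,0,0,0],[0.4,0,0,0,0,0,0]]'
```

```text
time: 8.93
position: [489.1, -276.1, 73.0]
tcp_rot: [-3.142, 0.0, 2.734]
force: [0.2, -0.5, -1.2]
finger_gap: 0.582
gripper_force: 41.8
time: 9.3
position: [489.3, -276.2, 71.3]
tcp_rot: [-3.141, 0.001, 2.734]
force: [-1.2, 1.0, 5.4]
finger_gap: 0.579
gripper_force: 42.2
time: 9.68
position: [489.8, -276.4, 71.1]
tcp_rot: [-3.141, 0.002, 2.734]
force: [-5.6, 5.8, 23.8]
finger_gap: 0.577
gripper_force: 44.3
```

```bash
python3 -m crank '[[0.4,0,0,0.002,0,0,0],[0.6,0,0,0,0,0,0],[0.7,0,0,0,0,0,0],[0.85,0,0,0,0,0,0],[1,0,0,0,0,0,0],[1,0,0,0,0,0,0],[1,0,0,0,0,0,0]]'; python3 -m crank '[[1,0,0,0.02,0,0,0],[1,0,0,0.03,0,0,0],[1,0,0,0.04,0,0,0],[1,0,0,0.045,0,0,0],[1,0,0,0.045,0,0,0],[1,0,0,0.04,0,0,0],[1,0,0,0.02,0,0,0],[1,0,0,0,0,0,0]]'; python3 - <<'E'
from h import *
c=cap('wrist','w4'); s=cap('scene','s4')
cv2.imwrite('pics/placed.png',np.hstack([c['pixels'][100:400,140:540],cv2.resize(s['pixels'][200:350,300:500],None,fx=2,fy=2)]))
E
```

```text
time: 10.55
position: [489.1, -276.1, 71.0]
tcp_rot: [3.142, 0.0, 2.734]
force: [0.5, 0.7, -0.0]
finger_gap: 1.0
gripper_force: 0.0
time: 11.55
position: [489.3, -276.3, 312.2]
tcp_rot: [-3.141, 0.003, 2.734]
force: [0.0, -0.1, -0.9]
finger_gap: 0.995
gripper_force: 0.0
```

View pics/placed.png

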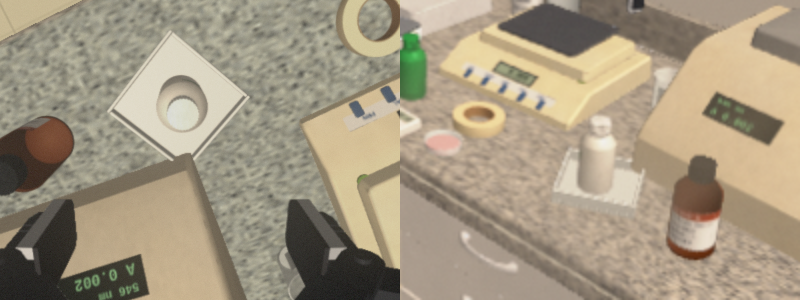

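The bottle stands upright in the middle of the tray. Now to the knob.

```bash
python3 -m crank '[[1,-0.006,0.02,-0.004,0,0,2],[1,-0.006,0.03,-0.004,0,0,2],[1,-0.006,0.03,-0.004,0,0,2],[1,-0.006,0.035,-0.004,0,0,2],[1,-0.006,0.035,-0.004,0,0,2],[1,-0.006,0.035,-0.004,0,0,2],[1,-0.006,0.035,-0.004,0,0,2],[1,-0.006,0.035,-0.004,0,0,2],[1,-0.006,0.035,-0.004,0,0,2],[1,-0.006,0.035,-0.004,0,0,2],[1,-0.006,0.035,-0.004,0,0,2],[1,-0.006,0.035,-0.004,0,0,2],[1,-0.006,0.035,-0.004,0,0,2],[1,-0.006,0.035,-0.004,0,0,2],[1,-0.006,0.035,-0.004,0,0,2],[1,-0.001,0.025,-0.02,0,0,2],[1,0,0,-0.02,0,0,0],[1,0,0,0,0,0,0],[1,0,0,0,0,0,0]]'; python3 - <<'E'
from h import *
s=bot.sense(); print(s['qpos'].round(2))
c=cap('wrist','w5'); w=pickle.load(open('w1.pkl','rb')); g=cv2.cvtColor(c['pixels'],6)
h=cv2.HoughCircles(cv2.medianBlur(g,3),3,1,60,param1=100,param2=20,minRadius=12,maxRadius=40)
for x in h[0][:8]: print(x,plane(c,x[0],x[1],75).round(1),tri(c,x[:2],w,(230,108)))
E
```

```text
time: 14.02
position: [398.2, 248.7, 211.2]
tcp_rot: [-3.142, -0.0, -2.991]
force: [0.2, -0.1, 0.3]
finger_gap: 0.998
gripper_force: 0.0
[ 0.48  0.16  1.79 -0.    1.19 -1.24]
[  1.5 180.5  38.2] [392.1   1.5  75. ] (array([382.27082573, 262.91931334, 314.29997695]), np.float64(125.79791537322248))
[ 29.5 263.5  28.8] [457.   19.9  75. ] (array([388.89673655, 244.96666376, 278.9992519 ]), np.float64(119.97157014063957))
[589.5 290.5  27.1] [411.9 473.4  75. ] (array([390.72864606, 298.64126383, 247.65853752]), np.float64(78.32142711825892))
[111.5 184.5  34.9] [383.3  90.2  75. ] (array([383.75487439, 239.83187446, 250.81043594]), np.float64(120.33221098712691))
[586.5 228.5  29.4] [362.3 451.5  75. ] (array([382.3578053 , 294.75776334, 245.66754599]), np.float64(90.99904929454632))
[177.5 276.5  25.7] [448.6 142.6  75. ] (array([403.74884737, 228.38310652, 186.36048864]), np.float64(87.95587890249541))
[323.5 234.5  16.6] [397.8 250.6  75. ] (array([398.3088122 , 250.32281188,  73.80228821]), np.float64(0.8055368961750164))
[ 19.5 339.5  32.5] [531.2   2.6  75. ] (array([395.91761185, 241.9175279 , 276.390859  ]), np.float64(114.28423915664078))
```

View pics/w5.png

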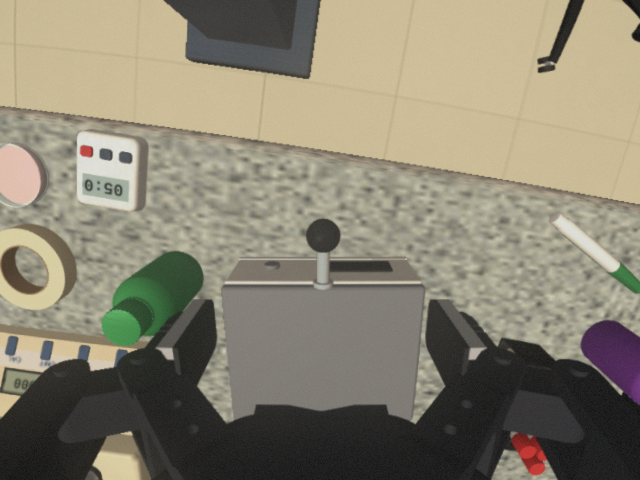

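The knob at (323,234) triangulates to (398,250,74). The stem lies straight along the tool's axis, so yaw is right at about 0.15.

```bash
python3 -m crank '[[1,0,0.001,-0.02,0,0,0],[1,0,0,-0.025,0,0,0],[1,0,0,-0.025,0,0,0],[1,0,0,-0.025,0,0,0],[1,0,0,-0.02,0,0,0],[1,0,0,-0.02,0,0,0],[1,0,0,0,0,0,0]]' 60; python3 -m crank '[[0.6,0,0,0,0,0,0],[0.4,0,0,0,0,0,0],[0.2,0,0,0,0,0,0],[0.1,0,0,0,0,0,0],[0.1,0,0,0,0,0,0],[0.1,0,0,0,0,0,0],[0.1,0,0,0,0,0,0],[0.1,0,0,0,0,0,0]]' 60
```

```text
time: 14.95
position: [398.0, 249.5, 75.6]
tcp_rot: [-3.141, -0.001, -2.991]
force: [0.0, -0.7, 0.1]
finger_gap: 0.997
gripper_force: 0.0
time: 15.95
position: [398.3, 250.2, 76.7]
tcp_rot: [3.141, 0.001, -2.991]
force: [-2.4, 1.1, 8.4]
finger_gap: 0.27
gripper_force: 58.3
```

```bash
python3 -m crank '[[0.1,0.0005,0,0.0089,0,0,0],[0.1,0.0009,0.0002,0.0089,0,0,0],[0.1,0.0014,0.0002,0.0088,0,0,0],[0.1,0.0019,0.0003,0.0087,0,0,0],[0.1,0.0023,0.0004,0.0086,0,0,0],[0.1,0.0028,0.0004,0.0084,0,0,0],[0.1,0.0032,0.0005,0.0083,0,0,0],[0.1,0.0036,0.0005,0.0081,0,0,0],[0.1,0.0041,0.0006,0.0079,0,0,0],[0.1,0.0044,0.0007,0.0077,0,0,0],[0.1,0,0,0,0,0,0],[0.1,0,0,0,0,0,0]]'
```

```text
time: 17.45
position: [423.8, 254.0, 160.5]
tcp_rot: [3.141, 0.002, -2.991]
force: [8.8, 7.6, -9.5]
finger_gap: 0.265
gripper_force: 59.2
```

```bash
python3 -m crank '[[0.1,0.0048,0.0007,0.0074,0,0,0],[0.1,0.0052,0.0008,0.0072,0,0,0],[0.1,0.0056,0.0008,0.0069,0,0,0],[0.1,0.0059,0.0009,0.0066,0,0,0],[0.1,0.0062,0.0009,0.0063,0,0,0],[0.1,0.0066,0.001,0.0059,0,0,0],[0.1,0.0068,0.001,0.0056,0,0,0],[0.1,0.0072,0.0011,0.0052,0,0,0],[0.1,0.0074,0.0011,0.0048,0,0,0],[0.1,0.0076,0.0012,0.0044,0,0,0],[0.1,0,0,0,0,0,0],[0.1,0,0,0,0,0,0],[0.1,0,0,0,0,0,0],[0.1,0,0,0,0,0,0]]'; python3 - <<'E'
from h import *
s=cap('scene','s6'); c=cap('wrist','w6'); b=cap('top','t6')
cv2.imwrite('pics/open.png',np.hstack([cv2.resize(s['pixels'][120:270,220:400],None,fx=2.2,fy=2.2)[:300,:396],c['pixels'][150:450,120:520]]))
E
```

```text
time: 19.2
position: [486.2, 263.5, 219.2]
tcp_rot: [3.141, -0.001, -2.99]
force: [6.3, 9.8, -15.3]
finger_gap: 0.248
gripper_force: 60.2
```

View pics/open.png

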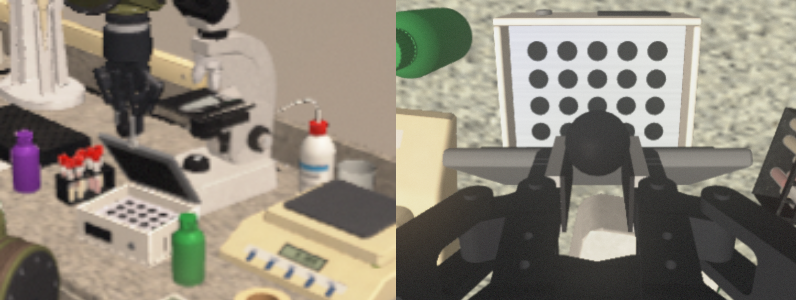

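The cover is open with the wells in view. The ball, at wrist full-frame (324,293), looks close to the front edge of the pads, so I'll check where it sits and the cover angle.

```bash
python3 - <<'E'
from h import *
c=pickle.load(open('w6.pkl','rb')); tcp=bot.sense()['position']
def proj(c,P):
    f=240/np.tan(np.radians(c['vertical_fov'])/2);K=np.array([[f,0,c['cx']],[0,f,c['cy']],[0,0,1.]])
    Rm=c['rotation'].T; return cv2.projectPoints(np.array([P],float),cv2.Rodrigues(Rm)[0],-Rm@c['position'],K,np.array([c['k1'],0,0,0,0.]))[0].ravel()
print('tcp px',proj(c,tcp))
e=np.array([np.cos(.15),np.sin(.15),0]); k0=np.array([398.2,250.3,75]); H=k0+170*e-[0,0,5]
for t in range(50,72,2):
    r=np.radians(t); K=H+e*(-170*np.cos(r)+5*np.sin(r))+np.array([0,0,170*np.sin(r)+5*np.cos(r)])
    print(t,K.round(1),proj(c,K).round(1),np.linalg.norm(K-tcp).round(1))
g=c['pixels']; m=(g[240:345,280:370].max(2)<60).astype(np.uint8); cv2.imwrite('pics/m.png',m*255)
h=cv2.HoughCircles(cv2.medianBlur(cv2.cvtColor(g,6)[230:350,270:380],3),3,1,60,param1=80,param2=12,minRadius=22,maxRadius=42); print(h[0][:3]+[270,230,0])
E
```

```text
tcp px [320.84312259 328.01345701]
50 [462.  259.9 203.4] [321.1 255. ] 29.1
52 [466.7 260.7 207. ] [321.1 269. ] 23.2
54 [471.5 261.4 210.5] [321.  283.5] 17.3
56 [476.4 262.1 213.7] [321.  298.4] 11.4
58 [481.4 262.9 216.8] [321.  313.7] 5.5
60 [486.5 263.6 219.7] [321.  329.3] 0.6
62 [491.7 264.4 222.4] [321.  345.1] 6.4
64 [497.  265.2 225. ] [321. 361.] 12.3
66 [502.4 266.1 227.3] [320.9 376.9] 18.3
68 [507.9 266.9 229.5] [320.9 392.6] 24.2
70 [513.4 267.7 231.5] [320.9 408.2] 30.1
[[320.5        292.5         32.40000153]]
```

The ball appears at v≈293, so the cover is at about 55°. The ball has slipped to the pad edge because it spins between the fingers as the cover turns, and that uses up the friction. I'll bring the cover down with the tool tilting along with it, regrasp centred, then raise it the same way so the ball doesn't spin.

```bash
python3 -m crank '[[0.1,-0.0076,-0.0012,-0.0044,0.45,-2.97,0],[0.1,-0.0074,-0.0011,-0.0048,0.45,-2.97,0],[0.1,-0.0072,-0.0011,-0.0052,0.45,-2.97,0],[0.1,-0.0068,-0.001,-0.0056,0.45,-2.97,0],[0.1,-0.0066,-0.001,-0.0059,0.45,-2.97,0],[0.1,-0.0062,-0.0009,-0.0063,0.45,-2.97,0],[0.1,-0.0059,-0.0009,-0.0066,0.45,-2.97,0],[0.1,-0.0056,-0.0008,-0.0069,0.45,-2.97,0],[0.1,-0.0052,-0.0008,-0.0072,0.45,-2.97,0],[0.1,-0.0048,-0.0007,-0.0074,0.45,-2.97,0],[0.1,0,0,0,0,0,0],[0.1,0,0,0,0,0,0]]'; python3 -c "
from h import *
s=bot.sense();print(s['qpos'].round(2));print(R.from_euler('xyz',s['tcp_rot']).as_matrix()[:,2])"
```

```text
time: 20.85
position: [424.3, 254.0, 160.9]
tcp_rot: [3.141, 0.527, -2.991]
force: [18.8, 7.5, -12.6]
finger_gap: 0.234
gripper_force: 59.3
[ 0.56  0.1   2.07 -0.41  0.52 -0.85]
[ 0.49699733  0.07605892 -0.86441234]
```

```bash
python3 -m crank '[[0.1,-0.0044,-0.0007,-0.0077,0,0,0],[0.1,-0.0041,-0.0006,-0.0079,0,0,0],[0.1,-0.0036,-0.0005,-0.0081,0,0,0],[0.1,-0.0032,-0.0005,-0.0083,0,0,0],[0.1,-0.0028,-0.0004,-0.0084,0,0,0],[0.1,-0.0023,-0.0004,-0.0086,0,0,0],[0.1,-0.0019,-0.0003,-0.0087,0,0,0],[0.1,0,0,0,0,0,0]]'; python3 - <<'E'
from h import *
print(bot.sense()['qpos'].round(2))
c=cap('wrist','w7'); cv2.imwrite('pics/w7c.png',c['pixels'][150:450,120:520])
E
```

```text
time: 21.85
position: [404.6, 251.2, 105.4]
tcp_rot: [3.139, 0.532, -2.992]
force: [1.4, -0.2, 0.3]
finger_gap: 0.104
gripper_force: 0.3
[ 0.58  0.18  2.15 -0.6   0.38 -0.63]
```

View pics/w7c.png

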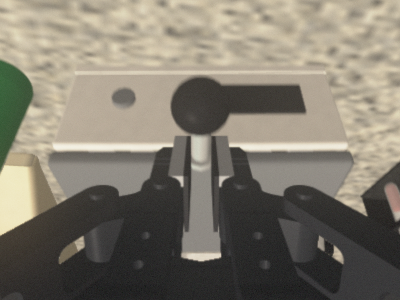

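The ball slipped out of the pads near the bottom. It now sits ahead of the fingertips, and the cover is closed. I'll open, recentre on the ball with the tool still tilted 30°, and grip at 120 N.

```bash
python3 -m crank '[[0.5,0,0,0,0,0,0],[1,0,0,0,0,0,0],[1,0,0,0,0,0,0],[1,0,0,0,0,0,0],[1,0,0,0,0,0,0],[1,-0.0025,-0.001,-0.008,0,0,0],[1,-0.001,0,-0.008,0,0,0],[1,-0.001,0,-0.008,0,0,0],[1,0,0,-0.009,0,0,0],[1,0,0,0,0,0,0],[1,0,0,0,0,0,0]]' 60; python3 - <<'E'
from h import *
exec('''
def proj(c,P):
    f=240/np.tan(np.radians(c['vertical_fov'])/2);K=np.array([[f,0,c['cx']],[0,f,c['cy']],[0,0,1.]])
    Rm=c['rotation'].T; return cv2.projectPoints(np.array([P],float),cv2.Rodrigues(Rm)[0],-Rm@c['position'],K,np.array([c['k1'],0,0,0,0.]))[0].ravel()
''')
s=bot.sense(); print(s['qpos'].round(2))
w7=pickle.load(open('w7.pkl','rb')); print('expected knob px in w7 (seen 320,255)',proj(w7,[398.2,250.3,75]))
c=cap('wrist','w8'); print('expected',proj(c,[398.2,250.3,75]),'tcp',proj(c,s['position']))
h=cv2.HoughCircles(cv2.medianBlur(cv2.cvtColor(c['pixels'],6)[220:400,250:390],3),3,1,60,param1=80,param2=12,minRadius=22,maxRadius=45); print(h[0][:3]+[250,220,0])
cv2.imwrite('pics/w8c.png',c['pixels'][150:450,120:520])
E
```

```text
time: 23.28
position: [396.5, 249.3, 69.9]
tcp_rot: [-3.141, 0.524, -2.991]
force: [0.2, -1.0, 0.2]
finger_gap: 1.002
gripper_force: 0.0
[ 0.58  0.25  2.18 -0.77  0.31 -0.44]
expected knob px in w7 (seen 320,255) [320.87304214 257.49387056]
expected [322.57727724 342.15496325] tcp [320.78628695 327.84350683]
[[322.5        342.5         34.20000076]
 [327.5        221.5         29.39999962]
 [251.5        296.5         41.09999847]]
```

```bash
python3 -m crank '[[0.6,0,0.001,0,0,0,0],[0.4,0,0,0,0,0,0],[0.2,0,0,0,0,0,0],[0.05,0,0,0,0,0,0],[0.05,0,0,0,0,0,0],[0.05,0,0,0,0,0,0],[0.05,0,0,0,0,0,0],[0.05,0,0,0,0,0,0]]' 120; python3 - <<'E'
from h import *
a=pickle.load(open('scene0.pkl','rb')); b=pickle.load(open('top0.pkl','rb'))
print(tri(a,(296,108),b,(162,147)),tri(a,(291,168),b,(178,163)))
E
```

```text
time: 24.32
position: [396.3, 250.0, 69.9]
tcp_rot: [-3.141, 0.524, -2.991]
force: [-8.3, -4.7, 12.8]
finger_gap: 0.254
gripper_force: 116.7
(array([655.06950443, 371.6399091 , 413.29542293]), np.float64(11.725952681228694)) (array([667.42598268, 401.07845876, 170.74930989]), np.float64(9.209196021556844))
```

```bash
python3 -m crank '[[0.05,0.0002,0,0.009,-0.45,2.97,0],[0.05,0.0007,0.0001,0.009,-0.45,2.97,0],[0.05,0.0012,0.0002,0.0089,-0.45,2.97,0],[0.05,0.0016,0.0002,0.0089,-0.45,2.97,0],[0.05,0.0021,0.0003,0.0087,-0.45,2.97,0],[0.05,0.0025,0.0004,0.0086,-0.45,2.97,0],[0.05,0.003,0.0004,0.0085,-0.45,2.97,0],[0.05,0.0034,0.0005,0.0083,-0.45,2.97,0],[0.05,0.0038,0.0006,0.0081,-0.45,2.97,0],[0.05,0.0043,0.0006,0.0079,-0.45,2.97,0],[0.05,0.0046,0.0007,0.0077,-0.45,2.97,0],[0.05,0.0051,0.0008,0.0074,-0.45,2.97,0],[0.05,0.0054,0.0008,0.0071,-0.45,2.97,0],[0.05,0.0058,0.0009,0.0068,-0.45,2.97,0],[0.05,0.0061,0.0009,0.0065,-0.45,2.97,0],[0.05,0,0,0,0,0,0],[0.05,0,0,0,0,0,0]]'; cat > ang.py <<'E'
from h import *
def proj(c,P):
    f=240/np.tan(np.radians(c['vertical_fov'])/2);K=np.array([[f,0,c['cx']],[0,f,c['cy']],[0,0,1.]])
    Rm=c['rotation'].T; return cv2.projectPoints(np.array([P],float),cv2.Rodrigues(Rm)[0],-Rm@c['position'],K,np.array([c['k1'],0,0,0,0.]))[0].ravel()
import sys
s=bot.sense(); c=cap('wrist',sys.argv[1]); print(s['qpos'].round(2),'tcp',s['position'],proj(c,s['position']).round(1))
h=cv2.HoughCircles(cv2.medianBlur(cv2.cvtColor(c['pixels'],6)[240:400,270:380],3),3,1,60,param1=80,param2=12,minRadius=22,maxRadius=45); print(h[0][:3]+[270,240,0])
e=np.array([np.cos(.15),np.sin(.15),0]); H=np.array([398.2,250.3,70])+170*e
for t in range(36,72,3):
    r=np.radians(t); K=H+e*(-170*np.cos(r)+5*np.sin(r))+np.array([0,0,170*np.sin(r)+5*np.cos(r)])
    print(t,K.round(1),proj(c,K).round(1),np.linalg.norm(K-s['position']).round(1))
E
python3 ang.py w9
```

```text
time: 26.45
position: [445.6, 257.5, 191.4]
tcp_rot: [-3.141, -0.264, -2.991]
force: [-9.1, -3.0, 9.1]
finger_gap: 0.255
gripper_force: 120.0
[ 0.42  0.41  1.54  0.07  1.45 -1.32] tcp [445.5848187 257.4885421 191.439953 ] [320.9 328. ]
[[321.5 336.5  40. ]]
36 [433.2 255.6 174. ] [320.8 288.8] 21.5
39 [438.8 256.4 180.9] [320.8 304.9] 12.6
42 [444.7 257.3 187.5] [320.8 323.1] 4.1
45 [450.9 258.3 193.7] [320.8 343.5] 5.9
48 [457.5 259.3 199.7] [320.7 366.3] 14.6
51 [464.4 260.3 205.3] [320.7 391.3] 23.5
54 [471.5 261.4 210.5] [320.7 418.5] 32.4
57 [478.9 262.5 215.3] [320.7 447.6] 41.3
60 [486.5 263.6 219.7] [320.6 478.4] 50.1
63 [494.4 264.8 223.7] [320.6 510.3] 59.0
66 [502.4 266.1 227.3] [320.6 542.9] 67.8
69 [510.7 267.3 230.5] [320.5 575.4] 76.5
```

The cover is at 44° with the ball still centred, so co-rotating works. Continuing to about 60°.

```bash
python3 -m crank '[[0.05,0.0064,0.001,0.0062,-0.45,2.97,0],[0.05,0.0067,0.001,0.0058,-0.45,2.97,0],[0.05,0.007,0.0011,0.0055,-0.15,0.99,0],[0.05,0.0073,0.0011,0.0051,-0.15,0.99,0],[0.05,0.0076,0.0011,0.0047,-0.15,0.99,0],[0.05,0.0051,0.0008,0.0029,0,0,0],[0.05,0,0,0,0,0,0],[0.05,0,0,0,0,0,0],[0.05,0,0,0,0,0,0],[0.05,0,0,0,0,0,0],[0.05,0,0,0,0,0,0],[0.05,0,0,0,0,0,0],[0.05,0,0,0,0,0,0],[0.05,0,0,0,0,0,0]]'; python3 ang.py w10; python3 - <<'E'
from h import *
c=pickle.load(open('w10.pkl','rb')); s=cap('scene','s10'); p=s['pixels']
cv2.imwrite('pics/final.png',np.hstack([cv2.resize(p[100:350,220:500],None,fx=1.4,fy=1.4)[:350],c['pixels'][120:470,120:520]]))
E
```

```text
time: 28.25
position: [485.7, 263.7, 221.1]
tcp_rot: [-3.141, -0.421, -2.991]
force: [-4.9, -2.3, 4.1]
finger_gap: 0.252
gripper_force: 119.3
[ 0.39  0.54  1.3   0.1   1.71 -1.34] tcp [485.65083735 263.65052236 221.09121211] [320.9 327.9]
[[320.5        343.5         33.29999924]
 [342.5        283.5         27.5       ]]
36 [433.2 255.6 174. ] [320.7 217.4] 71.0
39 [438.8 256.4 180.9] [320.7 225.5] 62.2
42 [444.7 257.3 187.5] [320.7 235. ] 53.4
45 [450.9 258.3 193.7] [320.7 246.2] 44.5
48 [457.5 259.3 199.7] [320.6 259.1] 35.6
51 [464.4 260.3 205.3] [320.6 273.8] 26.7
54 [471.5 261.4 210.5] [320.6 290.5] 17.8
57 [478.9 262.5 215.3] [320.6 309.1] 9.0
60 [486.5 263.6 219.7] [320.5 329.8] 1.6
63 [494.4 264.8 223.7] [320.5 352.4] 9.2
66 [502.4 266.1 227.3] [320.5 376.8] 18.1
69 [510.7 267.3 230.5] [320.4 402.9] 27.0
```

View pics/final.png

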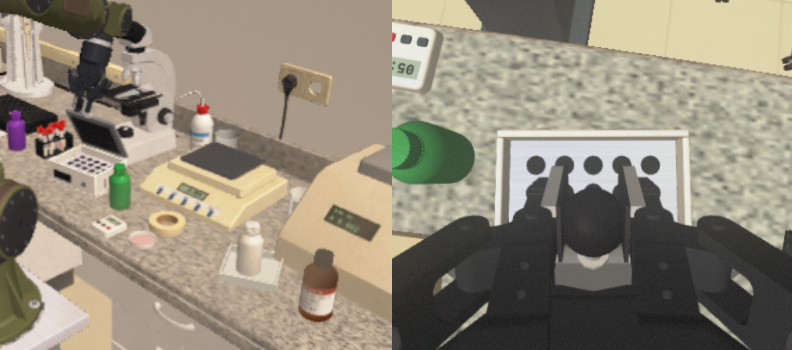

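The ball is at wrist pixel (322,343), so the cover stands at about 61.5° with the ball firmly between the pads. The bottle stands upright in the tray and the other things haven't moved.

```bash
python3 -c "
from workcell import bot
print(bot.close_job())"
```

```text
the job is handed in; nothing more can be done
None
```

The job is handed in with the bottle standing upright in the tray and the cover held by its knob at about 61° on the camera measurement; the first lift slipped and let the cover drop shut from a small angle, so I gripped again at 120 N, and no verdict was returned.

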